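# Close the waffle iron and start it with its two-stage button

### The job

Get the waffle iron going: lower its open upper half gently, without slamming it, until the two halves meet edge to edge. Then press the orange start button on its sloping front panel down to its halfway stop, keep it there for a good second (1 to 2 s) so that the iron wakes, and only then push it fully down until it latches, and let go of it. Leave the crockery and the other things on the worktop where they are.

Things in the scene. Friction and masses are not known exactly. Their poses are not given: they have to be found in the camera images.
- iron: lower half of the teal waffle iron, fixed, 180 mm deep (x), 220 mm wide (y), rim (seam) 116 mm above the worktop. Origin: centre of its underside; x points from its front (bar, button; towards the robot's right) back to the hinge, z up. In front a black block with a 35 deg sloping panel (70 by 130 mm) reaches to 160 mm before the origin.
- lid (a joint): opening angle of the upper half, rad: 0 = closed, rims touching all round; starts at 0.95 to 1.3, stop at 1.5. The hinge is stiff: the upper half stays where it is left, neither falls nor springs; pushing it shut takes 1 to 5 N at the bar. Closed means under 0.02: push it down until it stops.
- lid_hinge (a point): middle of the hinge axis (along the iron's y), at the back of the seam: 90 mm behind the iron's origin, 116 mm above the worktop.
- lid_handle (a point): middle of the upper half's black bar handle: round, 16 mm thick, 160 mm long along y, on two arms 70 mm either side; clear gap of 27 mm to the shell. Axes: the upper half's own (the iron's when closed). In them it lies 215 mm before and 12 mm above the hinge axis; the shell's outer face is 45 to 53 mm above the seam. Closed, the bar is 128 mm above the worktop.
- button_top (a point): middle of the top of the round orange start button, 34 mm across. z: its axis, out of the panel, 35 deg from vertical towards the iron's front; press along -z. At rest 15 mm out of the panel, 133 mm before the iron's origin, 72 mm high; moves with the button. The closed bar hangs 56 mm above it, 8 mm farther back: reach under it from the front with the tool tilted along the axis.
- button (a joint): first stage, m: travel of the orange cap into its white collar; 0 = out, 0.005 = halfway stop. A spring returns it when released: 1 N to start, 3 N at the stop. Counts as at the halfway stop above 0.004.
- latch (a joint): second stage, m: travel of the white collar (42 mm across, 6.5 mm proud of the panel) with the cap; 0 = out, 0.006 = fully down. Yields only above about 10 N on the cap (a stop at 5 to 6 N finds the halfway stop) and never comes back, so going on too early cannot be undone. Up to 0.0015 still counts as halfway, over 0.005 as fully down. The cap springs out 5 mm when let go.
- mug: white mug, 80 mm across, 90 mm high, close to the iron; origin: centre of its underside. A bystander: leave it alone.
- spatula: wooden spatula lying behind the iron; origin: its underside below its middle. A bystander: leave it alone.
- oil: green oil bottle, 240 mm high; origin: centre of its underside. A bystander: leave it alone.
- sugar: white jar with a wooden cap, 90 mm across, 130 mm high; origin: centre of its underside. A bystander: leave it alone.
- bowl: mint bowl, 150 mm across, 75 mm high; origin: centre of its underside. A bystander: leave it alone.
- plate: white plate, 200 mm across; origin: centre of its underside. A bystander: leave it alone.
- ramekin: blue ramekin, 80 mm across, 45 mm high; origin: centre of its underside. A bystander: leave it alone.

How it is judged:
On the way, in this order (a step that is already met when the one before it is completed fails the run):
1. the upper half is closed, rims together (value of joint lid below 0.02 rad), for 0.2 s.
2. with the iron closed, the button is held at its halfway stop for 0.8 s (value of joint lid below 0.02 rad and value of joint button above 0.004 m and value of joint latch below 0.0015 m), for 0.8 s.
3. the button is pushed fully down (value of joint lid below 0.02 rad and value of joint latch above 0.005 m), for 0.1 s.
At the end, for the whole second after the job is handed in: The iron is closed (lid under 0.02 rad), the second stage of the button is latched down (over 5 of 6 mm) and its cap is released (back out within 1 mm) (all of step 3 and value of joint button below 0.001 m); the robot touches nothing.
It fails at once if the upper half is slammed (faster than 1.5 rad/s in the last 0.3 rad) (value of joint lid below 0.3 rad and velocity of joint lid below -1.5 rad/s).
It fails at once if a bystander is pushed more than 30 mm or knocked over (distance of any of mug, spatula, oil, sugar, bowl, plate, ramekin from where it was at the start of the episode above 0.03 m or angle between any of mug, spatula, oil, sugar, bowl, plate, ramekin's own z axis and vertical above 0.5 rad).
It also fails if it takes over 51 s, if anything falls off the work surface, if the arm or the gripper's body presses on something with over 40 N, if the wrist force passes 120 N, or if a joint passes its speed limit or range.

### The arm

A 6-joint arm with a two-finger parallel gripper is mounted at the origin on the work surface. World frame = base frame: x ahead of the robot, y to its left, z up, the work surface at z = 0. Lengths are in m, angles in rad, forces in N, time in s.
With the tool pointing down it reaches from about 0.3 to 0.875 m from the base axis. Payload 4.2 kg.
Tool frame: the origin (TCP) lies midway between the tips of the shut fingers; the grasp point (between the pads) lies 19 mm behind it (robot.grip_point_offset is the distance from the TCP to the grasp point, in m); z points along the fingers, y is the line along which they close (so a half turn about z gives the same grasp; the last joint's range is limited). The gripper opens to 85 mm and grips with 20 to 120 N. Pads are 22 mm wide; open, the fingers measure 114 mm over their backs; the gripper's body (76 mm by 85 mm) begins 54 mm behind the grasp point. The pads swing forward as they close: fully open they stand 13 mm farther back than shut.
Start: joints at [1.217, 0.32, 1.565, -0, 1.257, -0.02], TCP at [0.188, 0.543, 0.231] pointing down, gripper open.
Joint ranges: [-3.11, 3.11], [-0.84, 2.01], [0.21, 2.61], [-1.34, 4.49], [0.05, 2.63], [-2.56, 2.56]. Speed limits (rad/s): [2.57, 2.57, 3.14, 3.14, 3.14, 3.14].

### API

Orientations are given as [roll, pitch, yaw] about the fixed x, y, z axes, in that order (R = Rz(yaw) Ry(pitch) Rx(roll)).
In Python, from cell import robot gives the robot as it stands.
- The arm moves only by the shell command python3 nudge.py 'ROWS'. ROWS is a JSON list that holds a single list of rows (three levels of brackets), with 1 to 8 rows, each of 7 numbers: the finger opening in m, then dx, dy, dz in m, then a rotation vector rx, ry, rz in rad; each row is the pose to reach, as a shift and turn from the pose commanded when the command began, along the tool's axes at that moment; what a row does not reach only later rows make up. A row lasts 1/8 s, in which the tool goes at most 0.0625 m and 0.188 rad, less where a joint would pass 70% of its speed; a pose out of reach is approached as far as the arm can. The fingers move at their own pace and stop on an object; the grip force is fixed at half the most. Time passes only in rows, so rows that do not move let the fingers close. It prints the time, the measured TCP pose, the force, the opening and the grip force at its end. Input that does not fit is refused with a message, and nothing moves.
- robot.read_state(): the state, without advancing time (a new reading comes with each control period).
- robot.grab_frame(name): name is "side" or "top" or "wrist"; returns the picture (384x512x3 uint8, blue, green, red); there is no depth.
- robot.calibration(name): a dict with "mtx" (3x3 intrinsics, pixels), "R" (3x3) and "t" (3): a world point X has camera coordinates R X + t. Camera axes: x right, y down, z forward; pixel columns grow to the right and rows downward; lengths in m; the calibration is good to about 2 mm. A picture is of the moment at which its call begins: read the wrist's pose just before it. calibration takes no time and is no camera call; for the wrist camera it gives the pose at the moment of the call.
- robot.close_job(): hands the job in; it is judged then, once.
The state is a dict: "t": time; "joints": joint angles; "dq": joint speeds; "joint_torque": joint torques, N m; "ee_pos": TCP position; "tool_rot": TCP orientation; "ft_force": force on the tool from outside, world axes, zero at the start; "torque": the same for the moment, N m; "grip_width": finger opening in m; "finger_force": force on a finger pad.
Only numpy, scipy, OpenCV 4.12 (cv2) and the standard library are available. Lean on these libraries where they do the work, as an engineer would, in place of code of your own. Each camera call takes 0.05 s, during which the arm holds its last target. There are 200 camera calls.

## Working session

There is one attempt and no reset: what is moved stays moved. The work goes in short steps, Python scripts to look and compute and a shell command to move; the robot and the scene stay as the last step left them, time stands still between calls to the robot, and variables do not carry over. Pictures are saved under pics/ and viewed, at most 10 in all, crops included, and the job is handed in when it is done.

```bash
ls; mkdir -p pics; python3 - <<'E'
from cell import robot
import cv2,numpy as np
a=robot.grab_frame("side");b=robot.grab_frame("top")
cv2.imwrite("pics/side.png",a);cv2.imwrite("pics/top.png",b)
for n in("side","top"):
    c=robot.calibration(n);print(n,c["mtx"].round(1).tolist(),(-c["R"].T@c["t"]).round(3),c["R"].round(3).tolist())
s=robot.read_state();print(s["t"],s["ee_pos"],s["tool_rot"])
E
```

```text
cell.py
nudge.py
pics
side [[351.6, 0.0, 259.2], [0.0, 351.6, 194.4], [0.0, 0.0, 1.0]] [0.783 0.333 1.389] [[-0.877, 0.481, 0.002], [0.454, 0.829, -0.327], [-0.159, -0.286, -0.945]]
top [[420.3, 0.0, 246.1], [0.0, 420.3, 192.2], [0.0, 0.0, 1.0]] [ 0.296 -0.057  1.664] [[-0.01, -1.0, -0.004], [-0.985, 0.01, -0.172], [0.172, 0.002, -0.985]]
0.1 [0.18825563 0.54285472 0.23055464] [-3.13997049e+00 -4.22091219e-05  2.80778030e+00]
```

View pics/side.png

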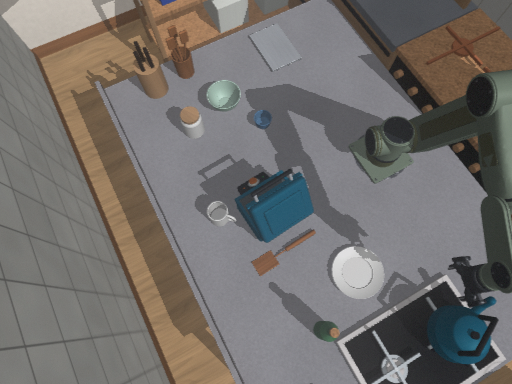

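View pics/top.png

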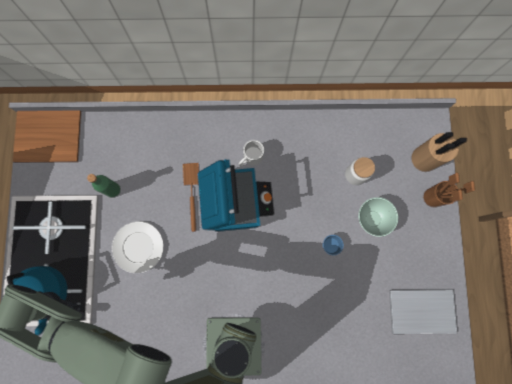

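The top view shows the iron at about (235,198), with its front (orange button at about (266,198)) facing right, i.e. -y, and the mug at (252,152) at its far front corner. In the side view the button is at about (252,182). I'll enlarge both.

```bash
cat > h.py <<'E'
import cv2,numpy as np
from cell import robot
def ray(n,u,v):
    c=robot.calibration(n); d=c["R"].T@np.linalg.solve(c["mtx"],[u,v,1.]); return -c["R"].T@c["t"],d
def onz(n,u,v,z):
    o,d=ray(n,u,v); return o+d*(z-o[2])/d[2]
def tri(p):  # p: {cam:(u,v)}
    A=np.zeros((3,3));b=np.zeros(3);R=[]
    for n,(u,v) in p.items():
        o,d=ray(n,u,v);d=d/np.linalg.norm(d);P=np.eye(3)-np.outer(d,d);A+=P;b+=P@o;R.append((P,o))
    x=np.linalg.solve(A,b);return x,[np.linalg.norm(P@(x-o)) for P,o in R]
E
python3 - <<'E'
from h import *
a=cv2.imread("pics/side.png");b=cv2.imread("pics/top.png")
for n,i,(x,y) in(("side",a,(205,160)),("top",b,(185,130))):
    hsv=cv2.cvtColor(i,cv2.COLOR_BGR2HSV)
    m=cv2.inRange(hsv,(4,110,90),(22,255,255))
    k,l,s,c=cv2.connectedComponentsWithStats(m)
    for j in range(1,k):
        if s[j,4]>8 and x<c[j,0]<x+110 and y<c[j,1]<y+110: print(n,s[j],c[j])
ca=cv2.resize(a[160:260,205:325],None,fx=3.3,fy=5.5,interpolation=2)[:550]
z=lambda i,x,y:cv2.resize(i[y:y+110,x:x+75],None,fx=5,fy=5,interpolation=cv2.INTER_CUBIC)
cv2.imwrite("pics/crop.png",np.hstack([z(a,228,160),z(b,202,140)]))
E
```

```text
side [249 178   8   6  35] [252.34285714 180.34285714]
side [286 231  29  19  84] [300.42857143 240.03571429]
side [252 251  26  24 284] [264.93661972 262.54577465]
top [183 163  15  22 277] [190.2166065  173.16967509]
top [264 193   8   8  48] [267.35416667 196.8125    ]
top [191 197   4  34 111] [192.44144144 213.82882883]
```

View pics/crop.png

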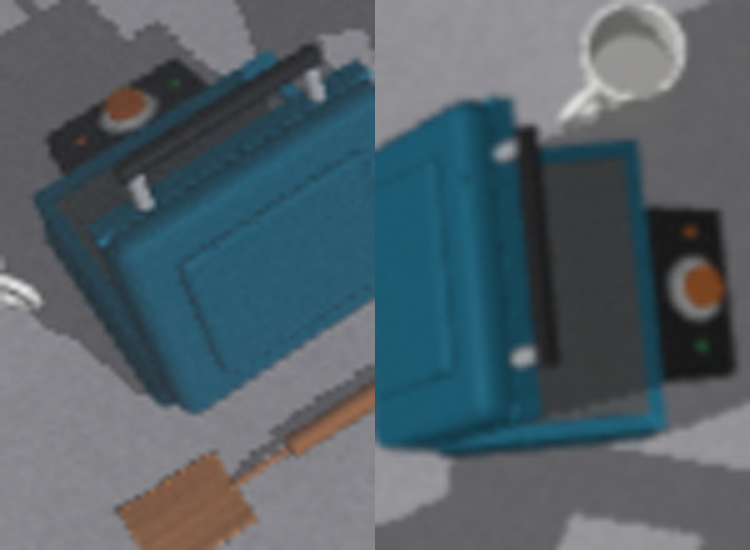

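The crops show the bar ends at side (251.6,194) and (291.6,170.4), which correspond to top (232.6,166) and (237,212.4). The lower rim's front corners are at about top (254.2,168.4) and (259.8,226). The mug handle sits just off the iron's far front corner.

```bash
python3 - <<'E'
from h import *
B,e=tri({"side":(252.5,180.3),"top":(267.5,197)});print("button",B,e)
E1,e1=tri({"side":(251.6,194),"top":(232.6,166)});E2,e2=tri({"side":(291.6,170.4),"top":(237,212.4)})
print("bar",E1,E2,np.linalg.norm(E1-E2),e1,e2)
c1=onz("top",254.2,168.4,.116);c2=onz("top",259.8,226,.116);print("corners",c1,c2,np.linalg.norm(c1-c2))
Bz=onz("top",267.5,197,.072);Bs=onz("side",252.5,180.3,.072);print("btn at z",Bz,Bs)
for nm,p,q in(("bar",E1,E2),("corner",c1,c2)):
    d=p-q; yax=d[:2]/np.linalg.norm(d[:2]); print(nm,"y-axis",yax,"yaw",np.arctan2(-yax[0],yax[1]))
for nm,p in(("mug",(253,150)),):print(nm,onz("top",*p,.09))
E
```

```text
button [ 0.55539913 -0.13386444  0.06581459] [np.float64(0.0016044245914556751), np.float64(0.0016044245914554386)]
bar [ 0.62196687 -0.00848383  0.30545999] [ 0.46572725 -0.02032786  0.30301671] 0.15670694578426808 [np.float64(0.0013317805967359463), np.float64(0.0013317805967359212)] [np.float64(0.003582167276782025), np.float64(0.0035821672767819093)]
corners [ 0.65826872 -0.08440329  0.116     ] [ 0.44030365 -0.1022119   0.116     ] 0.21869138436393906
btn at z [ 0.55549394 -0.13475082  0.072     ] [ 0.5554416  -0.13042753  0.072     ]
bar y-axis [0.99713899 0.07558992] yaw -1.4951342390482387
corner y-axis [0.99667885 0.08143262] yaw -1.4892734415164859
mug [ 0.73740761 -0.08117464  0.09      ]
```

```bash
cat >> h.py <<'E'
from scipy.spatial.transform import Rotation as Ro
YAW=1.651; XI=np.array([np.cos(YAW),np.sin(YAW),0]); O=np.array([.544,-.001,0])
DOWN=Ro.from_euler("xyz",[np.pi,0,YAW]); zt=XI*np.sin(np.radians(35))-[0,0,np.cos(np.radians(35))]
yt=np.cross([0,0,-1],XI); TILT=Ro.from_matrix(np.c_[np.cross(yt,zt),yt,zt])
def bar(a): # lid angle -> bar centre world
    a+=np.arctan2(12,215); return O+XI*(.09-.2153*np.cos(a))+[0,0,.116+.2153*np.sin(a)]
def rel(p,R,s=None):
    s=s or robot.read_state(); C=Ro.from_euler("xyz",s["tool_rot"])
    return np.r_[C.inv().apply(np.array(p)-s["ee_pos"]),(C.inv()*R).as_rotvec()].round(4)
E
python3 - <<'E'
from h import *
s=robot.read_state();C=Ro.from_euler("xyz",s["tool_rot"]);c=robot.calibration("wrist")
print("wristcam in tool",C.inv().apply(-c["R"].T@c["t"]-s["ee_pos"]).round(3))
print("bar open",bar(1.013),"closed",bar(0)); print(rel(bar(1.013)+[0,.0,.07],DOWN))
E
```

```text
wristcam in tool [ 0.077  0.002 -0.143]
bar open [ 0.54509005 -0.01456185  0.30473254] closed [ 0.55401194 -0.12556372  0.12799807]
[-5.1980e-01 -4.1000e-01 -1.4350e-01 -1.5000e-03  9.0000e-04  1.1568e+00]
```

```bash
python3 nudge.py '[[[0, 0, 0, -0.06, 0, 0, 0], [0, -0.06, -0.045, -0.1, 0, 0, 0.18], [0, -0.52, -0.41, -0.143, 0, 0, 1.157], [0, -0.52, -0.41, -0.143, 0, 0, 1.157], [0, -0.52, -0.41, -0.143, 0, 0, 1.157], [0, -0.52, -0.41, -0.143, 0, 0, 1.157], [0, -0.52, -0.41, -0.143, 0, 0, 1.157], [0, -0.52, -0.41, -0.143, 0, 0, 1.157]]]'; python3 -c "
from h import *
print(rel(bar(1.013)+[0,0,.07],DOWN))"
```

```text
t: 1.1
ee_pos: [0.4205, 0.1806, 0.3537]
tool_rot: [-3.142, -0.0, 1.649]
ft_force: [1.4, -0.0, 0.2]
grip_width: -0.0001
finger_force: 0.0
[-2.043e-01  1.090e-01 -2.110e-02 -0.000e+00 -2.000e-04 -2.200e-03]
```

```bash
python3 nudge.py '[[[0, -0.204, 0.109, -0.021, 0, 0, 0], [0, -0.204, 0.109, -0.021, 0, 0, 0], [0, -0.204, 0.109, -0.021, 0, 0, 0], [0, -0.204, 0.109, -0.021, 0, 0, 0], [0, -0.204, 0.109, -0.021, 0, 0, 0]]]'; python3 - <<'E'
from h import *
print(rel(bar(1.013)+[0,0,.07],DOWN),robot.read_state()["ee_pos"])
cv2.imwrite("pics/w1.png",robot.grab_frame("wrist"))
E
```

```text
t: 1.72
ee_pos: [0.546, -0.0147, 0.3736]
tool_rot: [-3.14, 0.0, 1.647]
ft_force: [-0.9, 0.4, -0.2]
grip_width: -0.0001
finger_force: 0.0
[ 0.0002 -0.0009 -0.0012 -0.0015  0.0002 -0.0044] [ 0.54600632 -0.01466271  0.37355057]
```

View pics/w1.png

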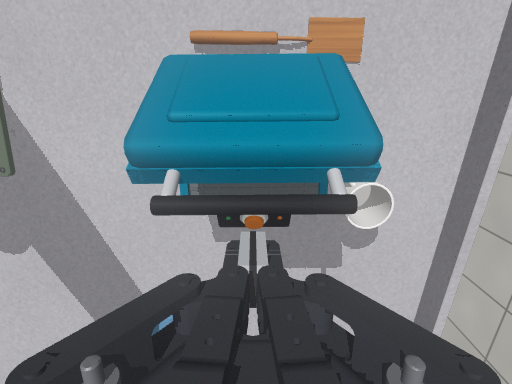

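The wrist view shows the bar spanning (152,205) to (356,204). The button is at (254,221), and the bar's middle lines up with the shut fingers.

```bash
python3 - <<'E'
from h import *
print("bar mid",onz("wrist",254,205,.3047),bar(1.013)); 
a=onz("wrist",152,205,.3047);b=onz("wrist",356,204,.3047);print(a,b,np.linalg.norm(a-b))
for A in(1.013,.85,.65,.45,.25,.1,.0,-.02):
    print(A,rel(bar(A)+[0,0,.008]+XI*0.003,DOWN)[:3])
E
```

```text
bar mid [ 0.54720432 -0.01281219  0.3047    ] [ 0.54509005 -0.01456185  0.30473254]
[ 0.46547    -0.01923574  0.3047    ] [ 0.6286225  -0.00555774  0.3047    ] 0.16372484785916994
1.013 [0.0015 0.     0.061 ]
0.85 [-0.0278  0.0001  0.0803]
0.65 [-0.0588  0.0003  0.11  ]
0.45 [-0.0833  0.0004  0.1454]
0.25 [-0.1003  0.0005  0.1848]
0.1 [-0.1077  0.0006  0.2162]
0.0 [-0.11    0.0006  0.2376]
-0.02 [-0.1102  0.0006  0.242 ]
```

```bash
python3 nudge.py '[[[0, 0.003, 0, 0.045, 0, 0, 0], [0, 0.002, 0, 0.061, 0, 0, 0], [0, -0.012, 0, 0.07, 0, 0, 0], [0, -0.027, 0, 0.08, 0, 0, 0], [0, -0.042, 0, 0.095, 0, 0, 0], [0, -0.058, 0, 0.11, 0, 0, 0], [0, -0.058, 0, 0.11, 0, 0, 0]]]'; python3 - <<'E'
from h import *
cv2.imwrite("pics/w2.png",robot.grab_frame("wrist"))
for A in(.65,.45,.35,.25,.15,.1,.0,-.02):
    print(A,rel(bar(A)+[0,0,.008]+XI*0.003,DOWN)[:3])
E
```

```text
t: 2.65
ee_pos: [0.5491, -0.0705, 0.2651]
tool_rot: [-3.142, 0.001, 1.651]
ft_force: [0.3, -0.1, -0.1]
grip_width: 0.0001
finger_force: 0.0
0.65 [-0.0021  0.0003  0.0015]
0.45 [-0.0266  0.0003  0.0368]
0.35 [-0.0361  0.0003  0.0561]
0.25 [-0.0436  0.0003  0.0763]
0.15 [-0.049   0.0003  0.0971]
0.1 [-0.051   0.0003  0.1077]
0.0 [-0.0532  0.0003  0.1291]
-0.02 [-0.0534  0.0003  0.1334]
```

View pics/w2.png

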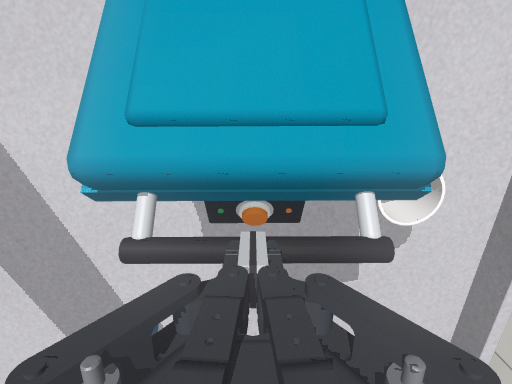

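```bash
python3 - <<'E'
from h import *
s=robot.read_state();c=robot.calibration("wrist")
pr=lambda X:(lambda q:(q[:2]/q[2]).round(1))(c["mtx"]@(c["R"]@X+c["t"]))
print("tcp",pr(s["ee_pos"]))
for A in(.5,.55,.6,.65,.7,.8,.9):
    p=bar(A);y=np.array([-XI[1],XI[0],0]);q=[pr(p+y*d) for d in(.08,-.08)];print(A,pr(p),abs(q[0][0]-q[1][0]),p.round(3))
E
```

```text
tcp [250.6 247.2]
0.5 [251.4 253. ] 223.70000000000002 [ 0.551 -0.094  0.23 ]
0.55 [251.4 252. ] 235.8 [ 0.551 -0.088  0.239]
0.6 [251.3 250.1] 249.0 [ 0.55  -0.081  0.247]
0.65 [251.2 247.1] 263.70000000000005 [ 0.55  -0.075  0.256]
0.7 [251.1 242.7] 279.7 [ 0.549 -0.067  0.264]
0.8 [250.9 229. ] 316.9 [ 0.548 -0.052  0.279]
0.9 [250.7 206.9] 362.29999999999995 [ 0.547 -0.035  0.292]
```

The bar is now 273 px wide at row 250, so the lid is at about 0.65 rad and the tip is on the bar as intended. I'll keep following the arc, slower towards the end.

```bash
python3 nudge.py '[[[0, -0.014, 0, 0.018, 0, 0, 0], [0, -0.027, 0, 0.037, 0, 0, 0], [0, -0.036, 0, 0.056, 0, 0, 0], [0, -0.041, 0, 0.068, 0, 0, 0], [0, -0.045, 0, 0.081, 0, 0, 0], [0, -0.048, 0, 0.094, 0, 0, 0], [0, -0.051, 0, 0.107, 0, 0, 0], [0, -0.052, 0, 0.117, 0, 0, 0]]]'; python3 nudge.py '[[[0, -0.001, 0, 0.008, 0, 0, 0], [0, -0.001, 0, 0.014, 0, 0, 0], [0, -0.001, 0, 0.017, 0, 0, 0], [0, -0.001, 0, 0.017, 0, 0, 0]]]'
```

```text
t: 3.7
ee_pos: [0.5534, -0.1217, 0.1466]
tool_rot: [-3.141, -0.001, 1.651]
ft_force: [-1.1, -0.9, 1.4]
grip_width: 0.0001
finger_force: 0.7
t: 4.2
ee_pos: [0.5537, -0.1228, 0.1354]
tool_rot: [3.139, 0.001, 1.651]
ft_force: [-7.9, 1.8, 26.8]
grip_width: -0.0
finger_force: 13.5
```

The tip is at z = 0.1354, which is bar height plus its radius, with 27 N of resistance, so the lid is shut. Next I lift off and compute the tilted standoff.

```bash
python3 nudge.py '[[[0, 0, 0, 0, 0, 0, 0], [0, 0, 0, 0, 0, 0, 0], [0, 0, 0, -0.03, 0, 0, 0], [0, 0, 0, -0.08, 0, 0, 0], [0, 0, 0, -0.08, 0, 0, 0]]]'; python3 - <<'E'
from h import *
B=np.array([.555,-.1335,.072]);ax=-TILT.apply([0,0,1]);print(ax,robot.read_state()["ft_force"])
print(rel(B+ax*.1,TILT))
E
```

```text
t: 4.82
ee_pos: [0.5558, -0.123, 0.2146]
tool_rot: [3.134, 0.002, 1.651]
ft_force: [0.5, -0.5, -0.8]
grip_width: -0.0004
finger_force: 0.0
[ 0.04595363 -0.57173262  0.81915204] [ 0.51015137 -0.52445261 -0.76369293]
[-0.0677 -0.0021  0.0608  0.0078  0.6129  0.0023]
```

```bash
python3 nudge.py '[[[0, -0.04, -0.002, 0, 0, 0.18, 0], [0, -0.068, -0.002, 0.02, 0, 0.36, 0], [0, -0.068, -0.002, 0.04, 0, 0.5, 0], [0, -0.068, -0.002, 0.06, 0.008, 0.613, 0.002], [0, -0.068, -0.002, 0.061, 0.008, 0.613, 0.002], [0, -0.068, -0.002, 0.061, 0.008, 0.613, 0.002], [0, -0.068, -0.002, 0.061, 0.008, 0.613, 0.002]]]'; python3 - <<'E'
from h import *
B=np.array([.555,-.1335,.072]);ax=-TILT.apply([0,0,1])
print(rel(B+ax*.1,TILT))
i=robot.grab_frame("wrist");cv2.imwrite("pics/w3.png",i)
c=robot.calibration("wrist");s=robot.read_state()
pr=lambda X:(lambda q:(q[:2]/q[2]).round(1))(c["mtx"]@(c["R"]@X+c["t"]))
print("tcp",pr(s["ee_pos"]),"B",pr(B))
k,l,st,ce=cv2.connectedComponentsWithStats(cv2.inRange(cv2.cvtColor(i,cv2.COLOR_BGR2HSV),(4,110,90),(22,255,255)))
for j in range(1,k):
    if st[j,4]>40:
        print(st[j],ce[j],onz("wrist",*ce[j],.072))
E
```

```text
t: 5.7
ee_pos: [0.5577, -0.1899, 0.1513]
tool_rot: [-3.134, -0.611, 1.649]
ft_force: [-0.3, 0.0, 0.3]
grip_width: -0.0001
finger_force: 0.0
[ 0.0007  0.0019 -0.0027 -0.0058  0.0001 -0.0019]
tcp [250.5 248. ] B [254.  193.7]
[ 239  176   37   37 1061] [256.65598492 194.14137606] [ 0.55740328 -0.13372198  0.072     ]
[301 187   9   9  66] [304.77272727 191.36363636] [ 0.60022292 -0.12767698  0.072     ]
```

View pics/w3.png

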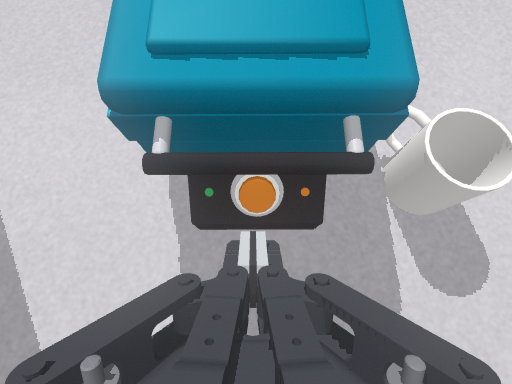

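The button is seen at (256.7,194), which puts it at (0.557,-0.1337). The lid looks shut and the mug is clear on the right. I'll approach along the button's axis.

```bash
python3 nudge.py '[[[0, 0.001, 0.004, 0.03, -0.005, 0, -0.002], [0, 0.001, 0.004, 0.06, -0.005, 0, -0.002], [0, 0.001, 0.004, 0.085, -0.005, 0, -0.002], [0, 0.001, 0.004, 0.085, -0.005, 0, -0.002], [0, 0.001, 0.004, 0.085, -0.005, 0, -0.002]]]'; python3 - <<'E'
from h import *
B=np.array([.557,-.1335,.072]);ax=-TILT.apply([0,0,1])
print(rel(B,TILT),robot.read_state()["ft_force"]@ax)
E
```

```text
t: 6.38
ee_pos: [0.5575, -0.1413, 0.0821]
tool_rot: [-3.141, -0.611, 1.65]
ft_force: [-0.8, -0.2, -0.1]
grip_width: 0.0002
finger_force: 0.0
[ 0.0006  0.0001  0.0128  0.     -0.0004 -0.0007] 0.03803038880453813
```

```bash
cat > f.py <<'E'
from h import *
B=np.array([.557,-.1335,.072]);ax=-TILT.apply([0,0,1]);s=robot.read_state()
print("ax force %.2f  depth past B mm %.2f"%(s["ft_force"]@ax,-1e3*(s["ee_pos"]-B)@ax))
E
python3 nudge.py '[[[0, 0, 0, 0.006, 0, 0, 0], [0, 0, 0, 0.011, 0, 0, 0], [0, 0, 0, 0.011, 0, 0, 0]]]' >/dev/null; python3 f.py
python3 nudge.py '[[[0, 0, 0, 0.001, 0, 0, 0], [0, 0, 0, 0.001, 0, 0, 0]]]' >/dev/null; python3 f.py
python3 nudge.py '[[[0, 0, 0, 0.001, 0, 0, 0], [0, 0, 0, 0.001, 0, 0, 0]]]' >/dev/null; python3 f.py
```

```text
ax force 1.25  depth past B mm -0.41
ax force 1.33  depth past B mm 0.46
ax force 2.07  depth past B mm 1.57
```

```bash

python3 nudge.py '[[[0, 0, 0, 0.001, 0, 0, 0], [0, 0, 0, 0.001, 0, 0, 0]]]' >/dev/null; python3 f.py
python3 nudge.py '[[[0, 0, 0, 0.001, 0, 0, 0], [0, 0, 0, 0.001, 0, 0, 0]]]' >/dev/null; python3 f.py
python3 nudge.py '[[[0, 0, 0, 0.0005, 0, 0, 0], [0, 0, 0, 0.0005, 0, 0, 0]]]' >/dev/null; python3 f.py
```

```text
ax force 1.99  depth past B mm 2.62
ax force 6.68  depth past B mm 2.95
ax force 8.87  depth past B mm 3.02
```

Force climbs steeply with almost no travel, so the cap is at its halfway stop. I'll ease off slightly to stay well below 10 N, and hold.

```bash

python3 nudge.py '[[[0, 0, 0, -0.0005, 0, 0, 0], [0, 0, 0, -0.0005, 0, 0, 0], [0, 0, 0, -0.0005, 0, 0, 0], [0, 0, 0, -0.0005, 0, 0, 0]]]' ; python3 f.py
python3 nudge.py '[[[0, 0, 0, 0, 0, 0, 0], [0, 0, 0, 0, 0, 0, 0], [0, 0, 0, 0, 0, 0, 0], [0, 0, 0, 0, 0, 0, 0], [0, 0, 0, 0, 0, 0, 0]]]'>/dev/null ; python3 f.py
```

```text
t: 8.5
ee_pos: [0.5561, -0.1327, 0.0689]
tool_rot: [-3.139, -0.612, 1.649]
ft_force: [0.3, -4.7, 6.6]
grip_width: -0.0001
finger_force: 3.6
ax force 8.09  depth past B mm 3.00
ax force 7.65  depth past B mm 2.96
```

```bash

python3 nudge.py '[[[0, 0, 0, 0.003, 0, 0, 0], [0, 0, 0, 0.006, 0, 0, 0], [0, 0, 0, 0.0075, 0, 0, 0], [0, 0, 0, 0.0075, 0, 0, 0]]]' >/dev/null; python3 f.py
```

```text
ax force 14.18  depth past B mm 9.15
```

```bash

python3 nudge.py '[[[0, 0, 0, 0.0012, 0, 0, 0], [0, 0, 0, 0.0012, 0, 0, 0], [0, 0, 0, 0.0012, 0, 0, 0]]]' >/dev/null; python3 f.py
```

```text
ax force 18.49  depth past B mm 9.32
```

It has moved 6.3 mm beyond the halfway stop and the force has risen to 18 N, so it is fully down. Now I retract along the axis and look.

```bash

python3 nudge.py '[[[0, 0, 0, -0.02, 0, 0, 0], [0, 0, 0, -0.06, 0, 0, 0], [0, 0, 0, -0.11, 0, 0, 0], [0, 0, 0, -0.11, 0, 0, 0], [0, 0, 0, -0.11, 0, 0, 0], [0, 0, 0, -0.11, 0, 0, 0]]]'; python3 - <<'E'
from h import *
i=robot.grab_frame("wrist");cv2.imwrite("pics/w4.png",i[90:270,100:420].repeat(2,0).repeat(2,1))
E
```

```text
t: 10.75
ee_pos: [0.5598, -0.1891, 0.1498]
tool_rot: [-3.134, -0.615, 1.647]
ft_force: [0.8, -0.2, -0.2]
grip_width: -0.0004
finger_force: 0.0
```

View pics/w4.png

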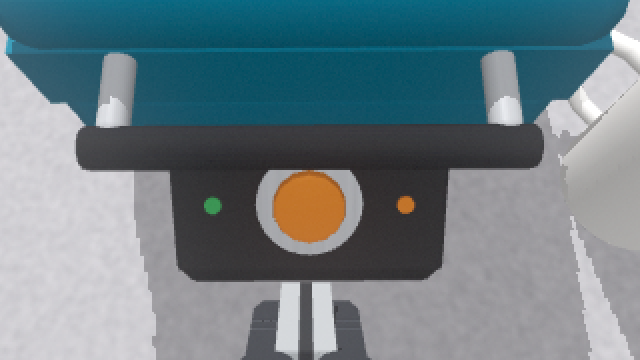

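The picture shows the collar nearly flush with the panel, the cap (310,207) sprung back out, the lid shut, and the tool clear of everything. I'm handing in.

```bash
python3 -c "
from cell import robot
print(robot.close_job())"
```

```text
the job is handed in; nothing more can be done
None
```

I handed the job in at about 11 s with the waffle iron's lid closed gently, the button held at halfway for about 1.5 s, then latched fully down and released; nothing else was touched, and no verdict was printed.

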